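Start the bench pin's wing screw

TASK

On the jeweller's bench, take the driver with the slotted head and set it upright and square, all the way down, over the wing screw of the holder that carries the notched wooden bench pin, before turning anything. Then turn it clockwise (seen from above) until the screw itself has made at least an eighth of a turn, and leave the driver standing upright on that screw. Do not turn the wing screw of the holder with the steel horn anvil.

Things in the scene. Friction and masses are not known exactly. Their poses are not given: they have to be found in the camera images.
- wing_driver: Loose driver, 0.26 kg, 135 mm tall, standing on its head. Origin: centre of its foot; z up. Dark wood handle 28 x 28 mm, faces square to its x and y, z 62 to 135 mm; neck 14 mm thick below. Steel head 50 (x) x 46 (y) x 32 mm high; a slot 22 mm wide, 23 deep, open below, runs through it along x. Another driver has the same handle but a plain round 38 mm head: not that one.
- pin_screw_seat (a point): On the wing screw's vertical axis, level with the flat 90 x 90 mm top (45 mm high) of the fixed dark steel holder with the notched wooden pin (58 mm wide, reaching 145 mm from the axis towards the robot). Turns with the screw: x along the wings, z up. Wings 44 mm long, 8 thick, 17 high. With the slot along them (either way round) the driver's foot stands on the top, its origin here.
- pin_screw (a joint): Turn of that wing screw, rad: 0 at the start, growing clockwise seen from above; an eighth of a turn is 0.785. Light drag of 0.06 N m; stays where left; does not sink noticeably. The slot leaves about 7 mm to spare either side of the wings, so from straight the driver turns about 19 degrees before it bites.
- anvil_screw (a joint): Turn (rad) of the like wing screw on the other, like holder, which carries the steel horn anvil; 0 at the start, to be left alone.
Things that resemble listed ones, but are neither listed nor needed, are in the scene too. Leave any green or turquoise look-alike of the wing_driver alone.

How it is judged (in metres and radians):
On the way, in this order (a step that is already met when the one before it is completed fails the run):
1. the slotted driver is down over the bench pin's wing screw, upright and on its axis, the screw not yet turned (horizontal distance between wing_driver and pin_screw_seat below 0.012 m and z of wing_driver in the frame of pin_screw_seat below 0.01 m and angle between wing_driver's own z axis and vertical below 0.175 rad and value of joint pin_screw below 0.3 rad), for 0.1 s.
2. the screw has been turned clockwise by an eighth of a turn with the driver upright on it (value of joint pin_screw above 0.7 rad and horizontal distance between wing_driver and pin_screw_seat below 0.015 m and z of wing_driver in the frame of pin_screw_seat below 0.012 m and angle between wing_driver's own z axis and vertical below 0.175 rad), for 0.1 s.
At the end, for the whole second after the job is handed in: The bench pin's wing screw is turned clockwise an eighth of a turn or more (0.7 rad accepted); the slotted driver rests on it, within 8 mm of fully down, 15 mm of its axis and 10 degrees of upright; the anvil holder's screw is unturned (under 0.3 rad) (value of joint pin_screw above 0.7 rad and horizontal distance between wing_driver and pin_screw_seat below 0.015 m and z of wing_driver in the frame of pin_screw_seat below 0.008 m and angle between wing_driver's own z axis and vertical below 0.175 rad and linear speed of wing_driver below 0.02 m/s and value of joint anvil_screw below 0.3 rad); the robot touches nothing.
It fails at once if the anvil holder's wing screw is turned (value of joint anvil_screw above 0.3 rad).
It also fails if it takes over 42 s, if anything falls off the work surface, if the arm or the gripper's body presses on something with over 40 N, if the wrist force passes 120 N, or if a joint passes its speed limit or range.

ROBOT

A 7-joint arm with a two-finger parallel gripper is mounted at the origin on the work surface. World frame = base frame: x ahead of the robot, y to its left, z up, the work surface at z = 0. Lengths are in m, angles in degrees, forces in N, time in s.
With the tool pointing down it reaches from about 0.4 to 0.85 m from the base axis. Payload 6.9 kg.
Tool frame: the origin (TCP) lies between the finger pads; the fingertips stand 11 mm ahead of it and the grasp point (between the pads) lies 8 mm behind it; z points along the fingers, y is the line along which they close (so a half turn about z gives the same grasp; the last joint's range is limited). The gripper opens to 85 mm and grips with 20 to 120 N. Pads are 22 mm wide; open, the fingers measure 114 mm over their backs; the gripper's body (76 mm by 85 mm) begins 54 mm behind the grasp point. The pads swing forward as they close: fully open they stand 13 mm farther back than shut.
Start: joints at [71.247, 29.078, -13.613, 85.955, 7.202, 65.827, -8.869], TCP at [0.262, -0.567, 0.242] pointing down, gripper open.
Joint ranges: [-176.47, 176.47], [-13.61, 117.27], [-81.72, 77.17], [0.22, 143.17], [-87.28, 267.28], [10, 112.55], [-165.47, 165.47]. Speed limits (degrees/s): [136.94, 136.94, 180, 180, 180, 180, 180].

INTERFACE

Orientations are given as a 3x3 rotation matrix whose columns are the frame's x, y, z axes.
In Python, from cell import * gives the robot as it stands.
- The arm moves only by the shell command python3 -m handwheel 'ROWS' [FORCE]. ROWS is JSON, a list of rows, each a list of 3 entries, a list of its own where there are three numbers: the opening, from -1 (shut) to 1 (fully open), then the shift along the tool's x, y, z in m, then the turn, a rotation vector about the tool's x, y, z in degrees. In form: [[hand, [tx, ty, tz], [ax, ay, az]], ...]. A call has 1 to 20 rows; each row is the pose to reach, as a shift and turn from the pose commanded when the call began, along the tool's axes at that moment; what a row does not reach only later rows make up. A row lasts 1/8 s, in which the tool goes at most 62.5 mm and 10.7 degrees, less where a joint would pass 70% of its speed; a pose out of reach is approached as far as the arm can. A call with a gripper value outside its range is refused whole. The fingers move at their own pace and stop on an object; FORCE is the grip in N (left out, the last holds). Time passes only in rows, so rows that repeat a pose let the fingers close. It gives the time, the measured TCP pose, the force, the opening and the grip force at its end, in the units of the state.
- sense(): the state, without advancing time (a new reading comes with each control period).
- snapshot(name): name is "scene" or "top" or "wrist"; returns (picture, depth): 420x560x3 uint8, red, green, blue; 420x560 float32, m along the optical axis (not along the pixel's ray), 0 where there is no reading.
- camera_params(name): a dict with "intrinsics" (3x3 intrinsics, pixels), "dist_coeffs" ([k1, k2, p1, p2, k3] as OpenCV has them; the pictures are not rectified), "rvec" (rotation vector, rad) and "tvec" (3), from world to camera coordinates, as OpenCV has them. Camera axes: x right, y down, z forward; pixel columns grow to the right and rows downward; lengths in m; the calibration is good to about 2 mm. A picture is of the moment at which its call begins: read the wrist's pose just before it. camera_params takes no time and is no camera call; for the wrist camera it gives the pose at the moment of the call.
- sign_off(): hands the job in; it is judged then, once.
The state is a dict: "t": time; "joints": joint angles; "joint_velocities": joint speeds; "joint_efforts": joint torques, N m; "eef_pos": TCP position; "ee_rot": TCP orientation; "force": force on the tool from outside, world axes, zero at the start; "moment": the same for the moment, N m; "gripper_width": opening from 0.0 (shut) to 1.0 (fully open); "grip_force": force on a finger pad.
Only numpy, scipy, OpenCV 4.12 (cv2) and the standard library are available. Lean on these libraries where they do the work, as an engineer would, in place of code of your own. Each camera call takes 0.05 s, during which the arm holds its last target. There are 200 camera calls.

## Working session

There is one attempt and no reset: what is moved stays moved. The work goes in short steps, Python scripts to look and compute and a shell command to move; the robot and the scene stay as the last step left them, time stands still between calls to the robot, and variables do not carry over. Pictures are saved under pics/ and viewed, at most 10 in all, crops included, and the job is handed in when it is done.

```bash
mkdir -p pics; ls
python3 - <<'E'
from cell import *
import cv2,numpy as np
s=sense();print(s['eef_pos'],s['ee_rot'],s['t'],s['gripper_width'])
for n in("scene","top"):
    p,d=snapshot(n);cv2.imwrite(f'pics/{n}0.png',p[:,:,::-1]);np.savez(f'{n}0.npz',p=p,d=d)
    c=camera_params(n);R=cv2.Rodrigues(np.array(c['rvec']))[0];print(n,-R.T@np.array(c['tvec']).ravel(),R[2],c['intrinsics'],c['dist_coeffs'],(d>0).mean())
E
```

```text
pics
[ 0.26185921 -0.56695186  0.24141962] [[ 9.07765659e-01  4.19476880e-01 -8.09640809e-04]
 [ 4.19477659e-01 -9.07764178e-01  1.64011710e-03]
 [-4.69717185e-05 -1.82846821e-03 -9.99998327e-01]] 0.0 1.0017874045110626
scene [ 1.30615917 -0.17030512  0.70771881] [-0.76495594  0.1008309  -0.63614114] [[435.83814559   0.         280.20472722]
 [  0.         435.83814559 211.31225085]
 [  0.           0.           1.        ]] [-0.12430521  0.          0.          0.          0.        ] 0.9960459183673469
top [ 0.35988931 -0.0537592   1.16790284] [ 0.1583093   0.0079071  -0.98735791] [[483.15156345   0.         277.84809675]
 [  0.         483.15156345 212.52039644]
 [  0.           0.           1.        ]] [-0.16708155  0.          0.          0.          0.        ] 0.9959268707482993
```

View pics/scene0.png

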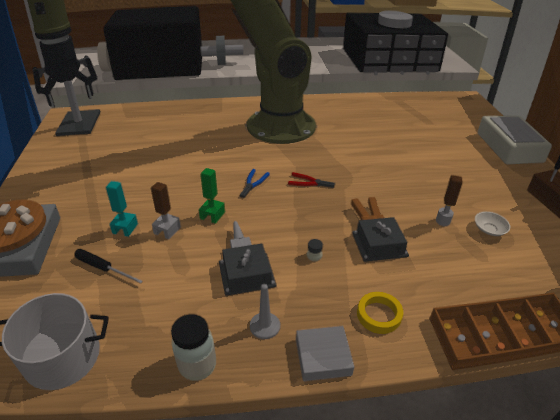

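View pics/top0.png

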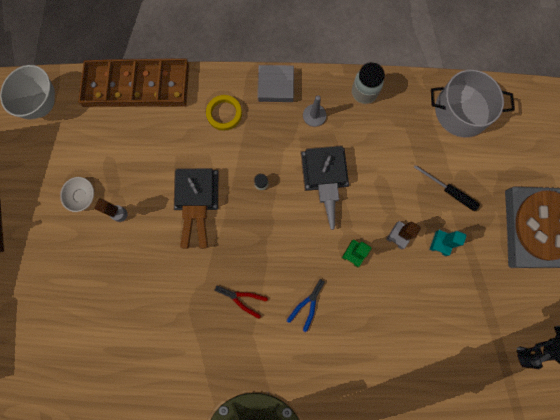

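The brown driver with the square head is at scene (163,210) and top (403,235), between the teal and green look-alikes. The round-headed one is at top (110,208). The notched-pin holder is at top (195,190) and the anvil holder at top (325,167).

```bash
cat > h.py <<'E'
from cell import *
import cv2,numpy as np
def cloud(n,d,c=None):
    c=c or camera_params(n);K=np.array(c['intrinsics']);D=np.array(c['dist_coeffs'],float)
    R=cv2.Rodrigues(np.array(c['rvec'],float))[0];t=np.array(c['tvec']).ravel()
    v,u=np.mgrid[:420,:560];q=cv2.undistortPoints(np.stack([u,v],-1).reshape(-1,1,2).astype(float),K,D).reshape(420,560,2)
    P=np.dstack([q*d[...,None],d]);return (P-t)@R
def sel(P,d,c,r,z0,z1):
    m=(d>0)&(np.hypot(P[...,0]-c[0],P[...,1]-c[1])<r)&(P[...,2]>z0)&(P[...,2]<z1);return P[m]
def rect(Q):
    r=cv2.minAreaRect((Q[:,:2]*1000).astype(np.float32));return len(Q),np.round(r[0],1),np.round(r[1],1),round(r[2],1),np.round(np.median(Q,0)*1000,1)
E
python3 - <<'E'
from h import *
for n in("top","scene"):
    z=np.load(n+'0.npz');d=z['d'];P=cloud(n,d);hsv=cv2.cvtColor(z['p'],cv2.COLOR_RGB2HSV)
    if n=="top":
        drv=P[235,403];pin=P[180,195];anv=P[160,325]
        print('seeds',drv,pin,anv,P[252,357],P[242,445])
    print(n,'handle top',rect(sel(P,d,drv,.05,.128,.142)))
    print('handle',rect(sel(P,d,drv,.05,.07,.125)))
    print('head',rect(sel(P,d,drv,.05,.027,.037)))
    print('pin top',rect(sel(P,d,pin,.075,.040,.049)))
    print('pin wing',rect(sel(P,d,pin,.04,.054,.075)))
    p=z['p'];
    y,x=((235,403) if n=="top" else (210,163)); a=p[y-45:y+45,x-50:x+50]
    y,x=((205,195) if n=="top" else (230,383)); b=p[y-45:y+45,x-50:x+50]
    cv2.imwrite(f'pics/c_{n}.png',cv2.resize(np.hstack([a,b])[:,:,::-1],(800,360),interpolation=cv2.INTER_CUBIC))
a=[cv2.imread(f'pics/c_{n}.png') for n in("top","scene")]
cv2.imwrite('pics/c_all.png',cv2.resize(np.vstack(a),(660,594)))
E
```

```text
seeds [ 0.4869319  -0.32928981  0.09242333] [0.61483853 0.15563657 0.04368227] [ 0.66972362 -0.15507763  0.04664229] [ 0.44320996 -0.21716188  0.13616596] [ 0.47321577 -0.42958101  0.08582824]
top handle top (153, array([ 494.7, -340.7]), array([26.5, 28.8]), 59.5, array([ 495.3, -340.3,  134.7]))
handle (106, array([ 492.2, -332.2]), array([35.3, 17.1]), 16.3, array([ 488.3, -331.2,   96.4]))
head (239, array([ 494.8, -341.1]), array([48. , 50.4]), 57.5, array([ 488.6, -332.5,   32.4]))
pin top (1294, array([599.9, 158.9]), array([91.4, 91.8]), 1.9, array([599.3, 158.2,  45.1]))
pin wing (51, array([600.2, 158.8]), array([42.1,  8.5]), 35.9, array([598.8, 157.5,  59.8]))
scene handle top (117, array([ 499.7, -340.4]), array([30. , 27.6]), 64.2, array([ 502.4, -339.9,  133.2]))
handle (322, array([ 506.9, -338.3]), array([20.6, 37.2]), 13.7, array([ 508.7, -336.8,   97.8]))
head (240, array([ 499.4, -339.6]), array([47.3, 53.3]), 59.3, array([ 505.4, -337.4,   30.6]))
pin top (954, array([602.6, 160.1]), array([94.2, 93.5]), 2.4, array([608.2, 154.8,  43.5]))
pin wing (56, array([601.1, 160. ]), array([42.7, 10.1]), 33.3, array([603.9, 160. ,  58.7]))
```

View pics/c_all.png

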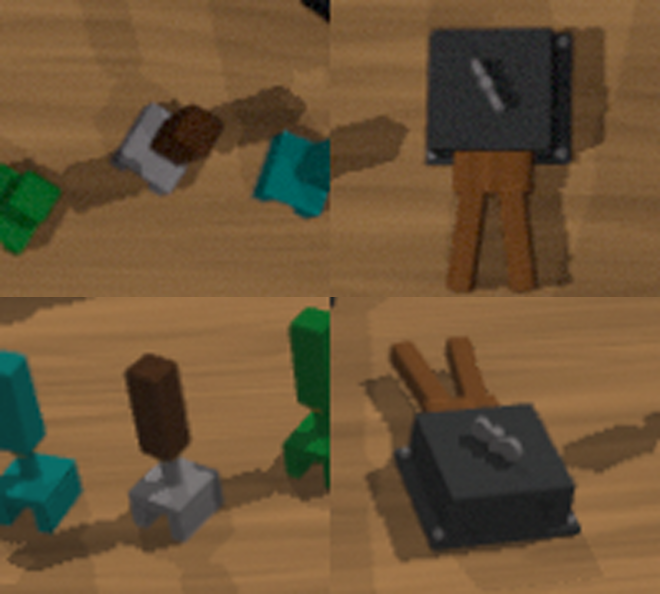

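The driver stands at about (0.497, -0.341). Its slot opens towards the lower left in the scene view, so it runs at about -31°. The pin screw is at (0.600, 0.159) with its wings at about 35°. I'll hover over the driver.

```bash
python3 -m handwheel '[[1,[0.05,-0.017,0],[0,0,-6]],[1,[0.1,-0.035,0],[0,0,-12]],[1,[0.15,-0.052,0],[0,0,-18]],[1,[0.2,-0.07,0],[0,0,-24]],[1,[0.25,-0.087,0],[0,0,-30]],[1,[0.308,-0.107,0],[0,0,-34]],[1,[0.308,-0.107,0],[0,0,-34]],[1,[0.308,-0.107,0],[0,0,-34]],[1,[0.308,-0.107,0],[0,0,-34]]]'
python3 - <<'E'
from h import *
c=camera_params('wrist');p,d=snapshot('wrist');P=cloud('wrist',d,c)
s=sense();print(s['joints'],s['ee_rot'][:,:2].round(3).tolist(),s['eef_pos'])
cv2.imwrite('pics/w1.png',p[:,:,::-1])
q=(.497,-.341)
print(rect(sel(P,d,q,.04,.128,.142)),rect(sel(P,d,q,.045,.027,.037)))
E
```

```text
t: 1.23
eef_pos: [0.4955, -0.3426, 0.242]
ee_rot: [[0.52, 0.854, -0.001], [0.854, -0.52, -0.0], [-0.001, -0.001, -1.0]]
force: [0.5, 0.8, 0.0]
gripper_width: 0.997
grip_force: 0.0
[ 47.66944162  28.04670127 -24.55667814  89.44233311  12.47174779
  65.26041424 -10.95578276] [[0.521, 0.854], [0.854, -0.521], [-0.001, -0.0]] [ 0.49563245 -0.34254583  0.24209532]
(1516, array([ 496.4, -339.6]), array([27.3, 28. ]), 58.1, array([ 496.9, -338.8,  133.6])) (1285, array([ 496.5, -340.5]), array([46. , 49.5]), 57.6, array([ 503.9, -331. ,   31. ]))
```

View pics/w1.png

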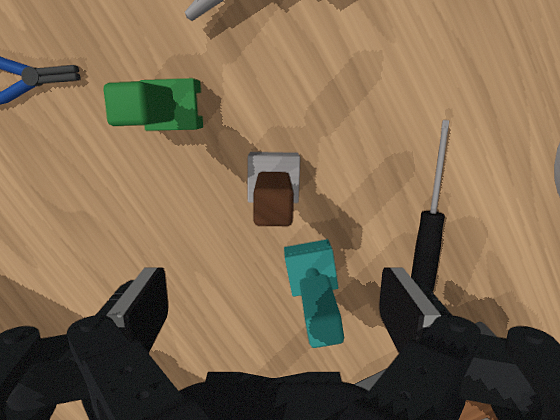

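The wrist view shows the driver at (275,190), centred between the fingers and square to them, with both look-alikes clear. Its head measures 46 x 49.5 mm with the long side at 148°, which confirms the slot direction. I'll descend and grip.

```bash
python3 -m handwheel '[[1,[0.0027,0,0.04],[0,0,0]],[1,[0.0027,0,0.08],[0,0,0]],[1,[0.0027,0,0.12],[0,0,0]],[1,[0.0027,0,0.147],[0,0,0]],[1,[0.0027,0,0.147],[0,0,0]],[1,[0.0027,0,0.147],[0,0,0]],[-1,[0.0027,0,0.147],[0,0,0]],[-1,[0.0027,0,0.147],[0,0,0]],[-1,[0.0027,0,0.147],[0,0,0]],[-1,[0.0027,0,0.147],[0,0,0]],[-1,[0.0027,0,0.147],[0,0,0]],[-1,[0.0027,0,0.147],[0,0,0]]]' 60
```

```text
t: 2.78
eef_pos: [0.4982, -0.3388, 0.0959]
ee_rot: [[0.518, 0.855, 0.0], [0.855, -0.518, -0.0], [-0.0, 0.0, -1.0]]
force: [-2.8, 1.0, 5.9]
gripper_width: 0.323
grip_force: 58.8
```

```bash
python3 -m handwheel '[[-1,[0,0,-0.02],[0,0,0]],[-1,[0,0,-0.06],[0,0,0]],[-1,[0,0,-0.1],[0,0,0]],[-1,[0,0,-0.14],[0,0,0]],[-1,[0.02,-0.004,-0.14],[0,0,-3]],[-1,[0.055,-0.012,-0.14],[0,0,-8]],[-1,[0.095,-0.02,-0.14],[0,0,-14]],[-1,[0.135,-0.029,-0.14],[0,0,-20]],[-1,[0.175,-0.038,-0.14],[0,0,-26]],[-1,[0.215,-0.046,-0.14],[0,0,-32]],[-1,[0.255,-0.055,-0.14],[0,0,-38]],[-1,[0.295,-0.064,-0.14],[0,0,-44]],[-1,[0.335,-0.072,-0.14],[0,0,-50]],[-1,[0.375,-0.081,-0.14],[0,0,-56]],[-1,[0.41,-0.089,-0.14],[0,0,-61]],[-1,[0.435,-0.094,-0.14],[0,0,-65]],[-1,[0.447,-0.096,-0.14],[0,0,-66]],[-1,[0.447,-0.096,-0.14],[0,0,-66]],[-1,[0.447,-0.096,-0.14],[0,0,-66]],[-1,[0.447,-0.096,-0.14],[0,0,-66]]]'
python3 - <<'E'
from h import *
c=camera_params('wrist');p,d=snapshot('wrist');P=cloud('wrist',d,c)
s=sense();print(s['joints'],s['ee_rot'].round(3).tolist(),s['eef_pos'])
cv2.imwrite('pics/w2.png',p[:,:,::-1])
q=(.601,.159)
Q=sel(P,d,q,.03,.052,.075);print('wing',rect(Q),np.percentile(Q[:,2],[5,95]))
print('top',rect(sel(P,d,q,.07,.041,.049)))
# held driver
e=s['eef_pos'];m=sel(P,d,e,.05,.10,.20);print('held',rect(m))
for z in (.13,.14,.15,.16):print(z,rect(sel(P,d,e,.05,z-.005,z+.005)))
E
```

```text
t: 5.28
eef_pos: [0.6477, 0.0917, 0.2354]
ee_rot: [[-0.569, 0.823, 0.0], [0.823, 0.569, -0.001], [-0.001, -0.0, -1.0]]
force: [-0.2, 0.1, -2.5]
gripper_width: 0.321
grip_force: 59.6
[ 12.87423558  36.17463384 -42.1880328   81.46684838  24.70784141
  71.7874938    3.18190568] [[-0.569, 0.822, 0.0], [0.822, 0.569, -0.001], [-0.001, -0.0, -1.0]] [0.64770555 0.09198306 0.23545003]
wing (392, array([599.9, 161.3]), array([43. ,  7.9]), 34.6, array([599.9, 161. ,  59.5])) [0.05565604 0.06136738]
top (11027, array([599.5, 160.9]), array([90.9, 90.4]), 2.1, array([598.4, 162.4,  43.9]))
held (4556, array([644.8,  95.1]), array([50.2, 34.7]), 33.6, array([639.6, 101.2, 170.3]))
0.13 (0, array([0., 0.]), array([0., 0.]), 0.0, array([nan, nan, nan]))
0.14 (137, array([635.7, 109.1]), array([48.5,  0.8]), 33.9, array([638. , 110.6, 142.3]))
0.15 (286, array([635.4, 108.9]), array([49.2,  0.9]), 34.2, array([635.1, 108.7, 150.2]))
0.16 (328, array([635.4, 109. ]), array([49. ,  0.9]), 34.4, array([634.9, 108.7, 160. ]))
  return _methods._mean(a, axis=axis, dtype=dtype,
  ret = um.true_divide(
```

View pics/w2.png

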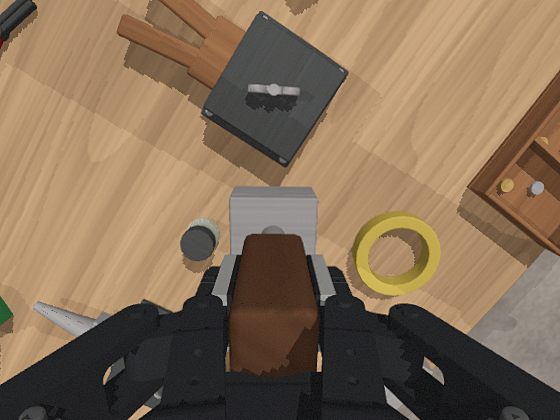

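The wrist view shows the wings at (273,90), parallel to the held head at (273,220). The slot is at 34.3° and the wings at 34.6°. The offset to the screw is 85 mm along tool x, with 94.5 mm to go down.

```bash
python3 -m handwheel '[[-1,[0.03,0,0],[0,0,0]],[-1,[0.06,0,0],[0,0,0]],[-1,[0.085,0,0],[0,0,0]],[-1,[0.085,0,0.02],[0,0,0]],[-1,[0.085,0,0.045],[0,0,0]],[-1,[0.085,0,0.06],[0,0,0]],[-1,[0.085,0,0.06],[0,0,0]],[-1,[0.085,0,0.068],[0,0,0]],[-1,[0.085,0,0.076],[0,0,0]],[-1,[0.085,0,0.083],[0,0,0]],[-1,[0.085,0,0.088],[0,0,0]],[-1,[0.085,0,0.092],[0,0,0]],[-1,[0.085,0,0.0935],[0,0,0]],[-1,[0.085,0,0.0935],[0,0,0]],[-1,[0.085,0,0.0935],[0,0,0]]]'
python3 - <<'E'
from h import *
s=sense();print(s['force'],s['moment'],s['eef_pos'])
c=camera_params('wrist');p,d=snapshot('wrist');P=cloud('wrist',d,c)
cv2.imwrite('pics/w3.png',p[:,:,::-1]);e=s['eef_pos']
for z in (.052,.06,.068):print(z,rect(sel(P,d,e,.05,z-.004,z+.004)))
print(rect(sel(P,d,e,.05,.072,.081)))
print('top',rect(sel(P,d,(.6,.16),.075,.041,.048)))
E
```

```text
t: 7.2
eef_pos: [0.5993, 0.1632, 0.142]
ee_rot: [[-0.571, 0.821, 0.0], [0.821, 0.571, 0.0], [-0.0, 0.0, -1.0]]
force: [0.8, -0.6, -2.2]
gripper_width: 0.323
grip_force: 59.7
[ 0.80142978 -0.57100616 -2.18516998] [-0.03336159 -0.03329432 -0.00969125] [0.59929605 0.16318062 0.14200842]
0.052 (221, array([587. , 180.5]), array([49.2,  0.8]), 34.5, array([587. , 180.2,  52.3]))
0.06 (236, array([587. , 180.6]), array([49.2,  0.8]), 34.1, array([586.4, 179.9,  60.4]))
0.068 (267, array([587. , 180.5]), array([49.3,  0.9]), 34.5, array([587.5, 180.8,  67.8]))
(3701, array([596.4, 166.6]), array([50.2, 34.5]), 33.6, array([591.5, 171.5,  77.1]))
top (8714, array([599.5, 161. ]), array([90., 90.]), 1.9, array([578.4, 183.9,  44. ]))
```

View pics/w3.png

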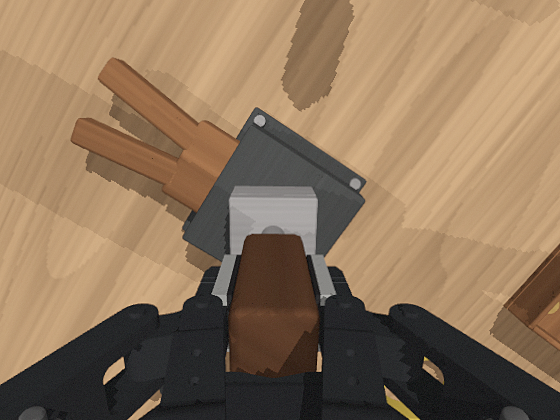

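The driver is down over the wings: its centre is at (600.1, 161.6) mm against the screw at (599.7, 161.1), with the foot about 1 mm above the top. Next I'll turn it clockwise, which is + about the tool's z.

```bash
python3 -m handwheel '[[-1,[0,0,0.001],[0,0,0]],[-1,[0,0,0.001],[0,0,4]],[-1,[0,0,0.001],[0,0,9]],[-1,[0,0,0.001],[0,0,14]],[-1,[0,0,0.001],[0,0,19]],[-1,[0,0,0.001],[0,0,24]],[-1,[0,0,0.001],[0,0,29]],[-1,[0,0,0.001],[0,0,34]],[-1,[0,0,0.001],[0,0,39]],[-1,[0,0,0.001],[0,0,44]],[-1,[0,0,0.001],[0,0,49]],[-1,[0,0,0.001],[0,0,54]],[-1,[0,0,0.001],[0,0,59]],[-1,[0,0,0.001],[0,0,64]],[-1,[0,0,0.001],[0,0,69]],[-1,[0,0,0.001],[0,0,73]],[-1,[0,0,0.001],[0,0,76]],[-1,[0,0,0.001],[0,0,76]],[-1,[0,0,0.001],[0,0,76]]]'
python3 - <<'E'
from h import *
s=sense();print(s['force'],s['moment'],s['joints'],s['eef_pos'])
c=camera_params('wrist');p,d=snapshot('wrist');P=cloud('wrist',d,c)
e=s['eef_pos'];R=np.array(s['ee_rot'])
r=rect(sel(P,d,e,.05,.055,.070));print(r,np.array(r[1])-23*R[:2,0]*1000/1000, np.degrees(np.arctan2(R[1,1],R[0,1])))
E
```

```text
t: 9.62
eef_pos: [0.5995, 0.1636, 0.141]
ee_rot: [[0.658, 0.753, 0.001], [0.753, -0.658, 0.001], [0.001, 0.0, -1.0]]
force: [2.5, 0.6, -2.5]
gripper_width: 0.321
grip_force: 59.6
[ 2.45566785  0.59460558 -2.48017385] [ 0.19576287 -0.66148465 -0.02797351] [ -5.73355317  34.52165038 -19.31627538  94.32465378  13.47743085
  53.3991288  -71.0821595 ] [0.59948939 0.1635716  0.14097065]
(470, array([612.7, 179.4]), array([ 1.3, 49.5]), 47.8, array([612.8, 179.3,  62.8])) [597.57473652 162.07297367] -41.11865728674838
```

The driver followed the turn to -42°, so the screw has turned about 58°, and it is still centred. I'll release and retreat straight up.

```bash
python3 -m handwheel '[[-1,[0,0,0.0005],[0,0,0]],[-1,[0,0,0.0005],[0,0,0]],[0,[0,0,0.0005],[0,0,0]],[0.2,[0,0,0.0005],[0,0,0]],[0.5,[0,0,0.0005],[0,0,0]],[0.5,[0,0,0.0005],[0,0,0]],[0.5,[0,0,-0.01],[0,0,0]],[0.5,[0,0,-0.03],[0,0,0]],[0.5,[0,0,-0.06],[0,0,0]],[0.5,[-0.02,0,-0.1],[0,0,0]],[0.5,[-0.06,0,-0.13],[0,0,0]],[0.5,[-0.09,0,-0.13],[0,0,0]],[0.5,[-0.09,0,-0.13],[0,0,0]],[0.5,[-0.09,0,-0.13],[0,0,0]]]'
python3 - <<'E'
from h import *
s=sense();c=camera_params('wrist');p,d=snapshot('wrist');P=cloud('wrist',d,c)
cv2.imwrite('pics/w4.png',p[:,:,::-1]);q=(.600,.161)
print('handle top',rect(sel(P,d,q,.04,.17,.19)));print('head top',rect(sel(P,d,q,.045,.072,.082)))
print('face',rect(sel(P,d,q,.05,.052,.07)))
E
```

```text
t: 11.42
eef_pos: [0.5402, 0.096, 0.2713]
ee_rot: [[0.659, 0.753, 0.001], [0.753, -0.659, 0.001], [0.001, 0.0, -1.0]]
force: [-0.4, 0.5, -0.1]
gripper_width: 0.749
grip_force: 0.0
handle top (2231, array([597.5, 162.9]), array([27.5, 28.3]), 48.7, array([597.3, 162.8, 178.6]))
head top (1192, array([597.4, 162.7]), array([45.9, 50.6]), 49.0, array([589.3, 153.9,  75.9]))
face (0, array([0., 0.]), array([0., 0.]), 0.0, array([nan, nan, nan]))
  return _methods._mean(a, axis=axis, dtype=dtype,
  ret = um.true_divide(
```

View pics/w4.png

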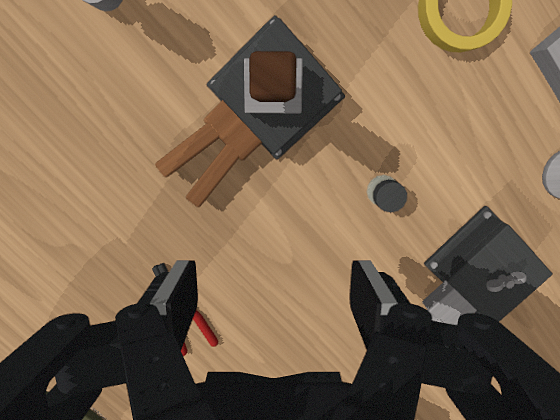

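The driver stands upright and fully down at (273,78), 3 mm off the axis. The gripper is clear and the anvil screw at (507,282) was never touched.

```bash
python3 -c "
from cell import *
print(sign_off())"
```

```text
the job is handed in; nothing more can be done
None
```

I handed the job in: the slotted driver stands upright and fully down on the bench pin's wing screw, about 3 mm off its axis. It turned 76° clockwise, so less the 19° of play the screw made an estimated 56°. The anvil screw was not touched, and no verdict came back.

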